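# Clamp the bevelled glass and hold the surface probe on its mark

## Task

Clamp the bevelled glass block in its fixture: push the captive knob fully down through the slot in the arm, turn it clockwise a quarter turn until it is home, and let go so that it stays locked. Then take the thick surface-finish probe (not the slim scriber) from the rack by its grip and hold it square to the sloping face with its sprung nose on the glass inside the inked ring, pressed lightly so that the nose is about half way in. Finish while holding it there, do not let go; never press the probe hard, and leave the scriber and everything else on the bench where they are.

Things in the scene. Friction and masses are not known exactly. Their poses are not given: they have to be found in the camera images.
- fixture: fixed aluminium base plate 150 x 110 x 12 mm; origin on the bench under its centre and the screw axis, z up, +x towards the post at the back, -x the open front. The post (44 mm wide, x 38 to 64 mm) carries a 5 mm steel arm, 46 mm wide, top at z = 84 mm, reaching forward to x = -25 mm over the block, with a slot 30 x 9 mm along x round the screw axis and two cams under it
- knob (a joint): turn of the black bar knob about the upright screw, rad, clockwise from above: 0 = bar along the fixture's x, its cross pin over the slot (starts at 0 to 0.06; stops at 0 and 1.57). Pressed down near 0 the pin passes the slot; then turned past about 1.2 (best 1.45 to 1.5) it sits home under the cams and stays there when let go. Turned without pressing it only rides over the arm and locks nothing
- screw (a joint): how far the screw with its knob is pressed down, m: 0 = up (sprung), stop at 0.0155; the pin is through the slot from about 0.0117, press to 0.0145 to turn freely; locked it stands at about 0.013. Pressing it down takes about 10 N in all
- knob_grip (a point): on the screw axis, 1 mm below the top of the knob's bar: 121 mm above the bench when up; moves with the knob. The bar is 12 mm thick, 40 mm long (along the fixture's x at knob = 0) and 22 mm tall. Fingertips at most 19 mm below this point stay clear of the arm when the knob is pressed down
- foot: black plastic foot of 16 mm diameter on the screw's lower end, sprung, 5 mm above the glass when the screw is up; pressed on the glass when locked
- block: loose ground-glass block 70 x 60 x 43 mm (x, y, z) in the fixture's nest, about 1 mm of play; origin at the centre of its underside, axes nearly the fixture's. The top is flat for 30 mm at the back (+x); in front a bevel of 30 degrees slopes down towards -x from 43 to 20 mm height; its outward normal is (-0.5, 0, 0.866) in the block's axes
- spot (a point): centre of the dark inked ring (16 mm inner diameter) on the bevel, at (-15, 9, 31.5) mm in the block's axes; this point's z axis is the bevel's outward normal, its y axis the block's
- rack: fixed two-deck tool rack 66 x 120 mm, upper deck's top at z = 62 mm, with two holes 54 mm apart along its y; origin on the bench under its centre
- probe: loose surface-finish probe, about 100 g, hanging upright by its collar in either hole. Origin on its axis at the collar's underside, z up the axis. Collar 28 mm across, z 0 to 6 mm; grey grip above, 20 mm across, z 6 to 62; steel barrel 18 mm across below, to z = -40; nose 8 mm across with a round end, tip at z = -54. Lift it 65 mm to clear the rack
- nose (a joint): how far the probe's nose is pressed in, m: 0 = out, 0.008 = fully in; spring of 1 N at 0 rising to 5 N at 0.008
- probe_tip (a point): round tip of the probe's nose, on the probe's axis
- scriber: slim scriber, loose, hanging by its collar in the other hole; 11 mm thick stem with a wooden ball of 16 mm on top, pointed end below; origin on its axis at the underside of the collar. Not needed
- grit_pad: black hand pad 55 x 90 x 22 mm, bystander; origin under its centre
- marker_1: felt marker 19 x 123 x 20 mm, bystander; origin under its centre
- polish_tin: round tin 77 mm across, 34 mm high, bystander; origin under its centre
- suction_dop: suction cup of 52 mm with an upright wooden handle, 62 mm high, bystander; origin under its centre
- glass_octagon: eight-sided glass block 55 x 55 x 42 mm, bystander; origin under its centre
- scraper: putty scraper 33 x 175 x 24 mm, bystander; origin under its centre

How it is judged:
By the outcome, as a careful person would: the job done as asked, in the order asked, and still so for the second after the job is handed in, while the arm keeps its last pose, push and grip.
It also fails if it takes over 58 s, if anything falls off the work surface, if the arm or the gripper's body presses on something with over 40 N, if the wrist force passes 120 N, or if a joint passes its speed limit or range.

## Robot

A 6-joint arm with a two-finger parallel gripper is mounted at the origin on a cart in front of the work surface, level with it; the furniture and walls round the work are solid. World frame = base frame: x ahead of the robot, y to its left, z up, the work surface at z = 0. Lengths are in m, angles in rad, forces in N, time in s.
With the tool pointing down it reaches from about 0.3 to 1 m from the base axis. Payload 5.1 kg.
Tool frame: the origin (TCP) lies on the centre line of the jaws, within the pads' length; the fingertips stand 25 mm ahead of it and the grasp point (between the pads) lies 6 mm ahead of it; z points along the fingers, y is the line along which they close (so a half turn about z gives the same grasp; the last joint's range is limited). The gripper opens to 95 mm and grips with 3 to 60 N. Pads are 20 mm wide; open, the fingers measure 119 mm over their backs; the gripper's body (75 mm by 180 mm) begins 59 mm behind the grasp point.
Start: joints at [-1.271, 0.124, 1.65, -0, 1.367, -0.083], TCP at [0.243, -0.603, 0.24] pointing down, gripper open.
Joint ranges: [-2.61, 2.61], [-1.02, 2.33], [0.03, 2.71], [-1.35, 4.49], [0.32, 2.68], [-2.91, 2.91]. Speed limits (rad/s): [2.57, 2.57, 3.14, 3.14, 3.14, 3.14].

## Interface

Orientations are given as a unit quaternion [w, x, y, z].
In Python, from plant import robot gives the robot as it stands.
- The arm moves only by the shell command python3 inch.py 'ROWS' [FORCE]. ROWS is a JSON object whose key "deltas" holds a list of rows, 1 to 12 of them, each of 7 numbers: a rotation vector rx, ry, rz in rad, then dx, dy, dz in units of 50 mm, then the opening from 0.0 (shut) to 1.0 (fully open); each row is the pose to reach, as a shift and turn from the pose commanded when the command began, along the tool's axes at that moment; what a row does not reach only later rows make up. A row lasts 1/12 s, in which the tool goes at most 0.0417 m and 0.125 rad, less where a joint would pass 70% of its speed; a pose out of reach is approached as far as the arm can. The fingers move at their own pace and stop on an object; FORCE is the grip in N (left out, the last holds). Time passes only in rows, so rows that do not move let the fingers close. It prints the time, the measured TCP pose, the force, the opening and the grip force at its end. Input that does not fit is refused with a message, and nothing moves.
- robot.read_state(): the state, without advancing time (a new reading comes with each control period).
- robot.camera(name): name is "scene" or "top"; returns a dict with "pixels" (480x640x3 uint8, red, green, blue), "mtx" (3x3 intrinsics, pixels), "rvec" (rotation vector, rad) and "tvec" (3), from world to camera coordinates, as OpenCV has them. Camera axes: x right, y down, z forward; pixel columns grow to the right and rows downward; lengths in m; the calibration is good to about 2 mm. A picture is of the moment at which its call begins. There is no depth.
- robot.hand_in(): hands the job in; it is judged then, once.
The state is a dict: "t": time; "qpos": joint angles; "qvel": joint speeds; "effort": joint torques, N m; "tcp_pos": TCP position; "orientation": TCP orientation; "contact_force": force on the tool from outside, world axes, zero at the start; "ft_torque": the same for the moment, N m; "grip_width": opening from 0.0 (shut) to 1.0 (fully open); "finger_force": force on a finger pad.
Only numpy, scipy, OpenCV 4.12 (cv2) and the standard library are available. Lean on these libraries where they do the work, as an engineer would, in place of code of your own. Each camera call takes 0.05 s, during which the arm holds its last target. There are 200 camera calls.

## Working session

There is one attempt and no reset: what is moved stays moved. The work goes in short steps, Python scripts to look and compute and a shell command to move; the robot and the scene stay as the last step left them, time stands still between calls to the robot, and variables do not carry over. Pictures are saved under pics/ and viewed, at most 10 in all, crops included, and the job is handed in when it is done.

```bash
ls; mkdir -p pics; cat > h.py <<'E'
import numpy as np, cv2
from plant import robot
from scipy.spatial.transform import Rotation as R
def snap(n,f=None):
    c=robot.camera(n)
    if f: cv2.imwrite('pics/'+f,c['pixels'][:,:,::-1])
    return c
def ray(c,uv):
    K=np.array(c['mtx']);Rm=cv2.Rodrigues(np.array(c['rvec'],float))[0];t=np.array(c['tvec'],float).ravel()
    d=Rm.T@np.linalg.inv(K)@np.array([uv[0],uv[1],1.]);o=-Rm.T@t
    return o,d/np.linalg.norm(d)
def plane(c,uv,z):
    o,d=ray(c,uv);return o+d*(z-o[2])/d[2]
def tri(rs):
    A=sum(np.eye(3)-np.outer(d,d) for o,d in rs);b=sum((np.eye(3)-np.outer(d,d))@o for o,d in rs)
    p=np.linalg.solve(A,b);return p,[np.linalg.norm(np.cross(p-o,d)) for o,d in rs]
def proj(c,p):
    return cv2.projectPoints(np.array(p,float).reshape(-1,1,3),np.array(c['rvec'],float),np.array(c['tvec'],float),np.array(c['mtx']),None)[0].reshape(-1,2)
E
python3 - <<'E'
from h import *
np.set_printoptions(precision=4,suppress=True)
for n in('scene','top'):
    c=snap(n,n+'0.png');print(n,c['mtx'],ray(c,(320,240)))
print(robot.read_state())
E
```

```text
inch.py
pics
plant.py
scene [[574.4807   0.     322.1622]
 [  0.     574.4807 239.8538]
 [  0.       0.       1.    ]] (array([0.1218, 0.8567, 0.709 ]), array([ 0.3786, -0.7451, -0.5491]))
top [[472.4747   0.     313.1809]
 [  0.     472.4747 237.7956]
 [  0.       0.       1.    ]] (array([0.3383, 0.0445, 1.1391]), array([ 0.164 , -0.0229, -0.9862]))
{'t': 0.1, 'qpos': array([-1.2706,  0.1245,  1.6515, -0.    ,  1.3675, -0.0826]), 'qvel': array([-0.0003, -0.0025, -0.0014,  0.0006, -0.0019,  0.0005]), 'effort': array([  0.0004, -41.8881, -36.1096,   0.0777,   0.0462,  -0.0001]), 'tcp_pos': array([ 0.2426, -0.6024,  0.2385]), 'orientation': array([-0.001 ,  0.9817,  0.1903, -0.0001]), 'contact_force': array([ 0.2076, -0.0639, -0.5511]), 'ft_torque': array([ 0.0263, -0.0013,  0.0013]), 'finger_force': 0.0, 'grip_width': 1.0005501427683507}
```

View pics/scene0.png

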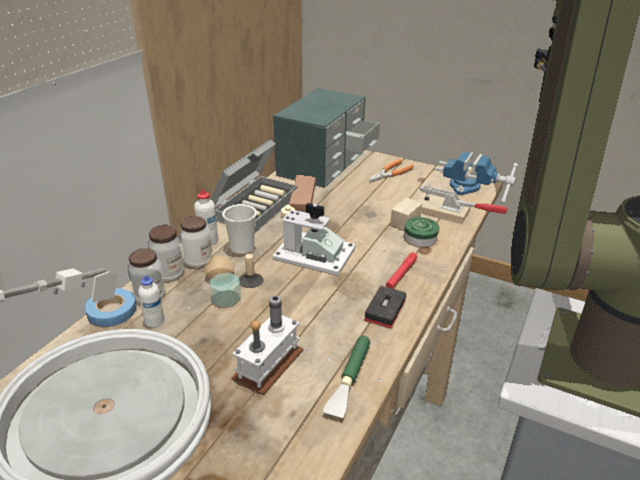

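View pics/top0.png

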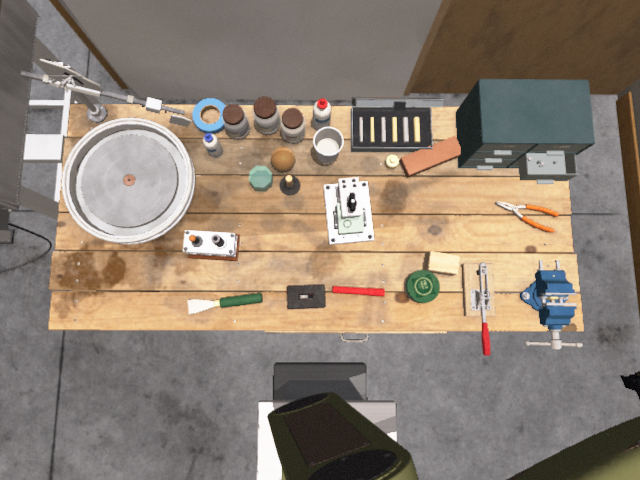

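The scene view shows the fixture near (313,240) and the rack near (267,345). The probe is the dark grip at (276,312) and the scriber's ball is at (256,327). In the top view the fixture is at (349,210), its knob at (352,203) and the rack at (210,242), with the probe at (218,240). Next I'll enlarge both areas in both views.

```bash
python3 - <<'E'
import cv2,numpy as np
s=cv2.imread('pics/scene0.png');t=cv2.imread('pics/top0.png')
f=lambda im,x,y,w,h:cv2.resize(im[y:y+h,x:x+w],(400,300),interpolation=cv2.INTER_CUBIC)
cv2.imwrite('pics/c1.png',np.vstack([np.hstack([f(s,264,196,100,75),f(t,305,172,80,60*1+0)]),np.hstack([f(s,217,290,100,75),f(t,170,215,80,60)])]))
cv2.imwrite('pics/c2.png',cv2.resize(t[170:250,315:385],(525,600),interpolation=cv2.INTER_CUBIC))
E
```

```text
(no output)
```

View pics/c1.png

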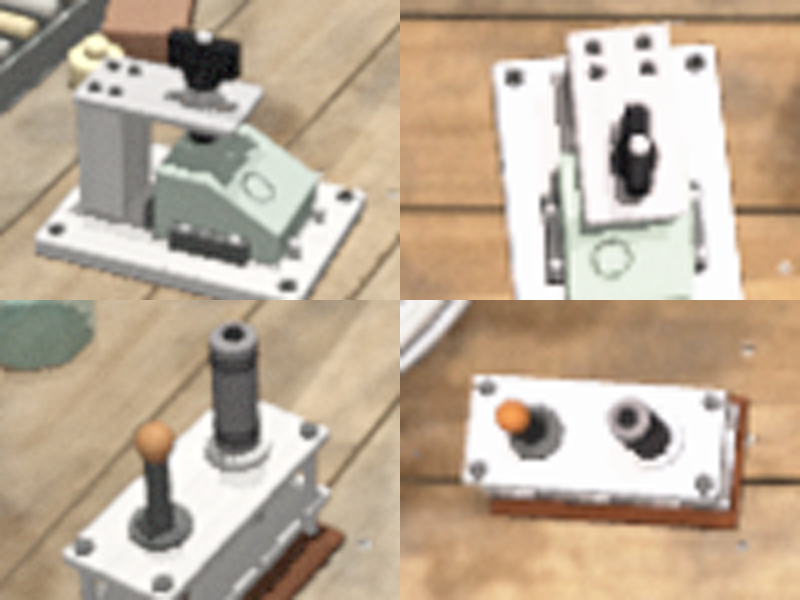

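View pics/c2.png

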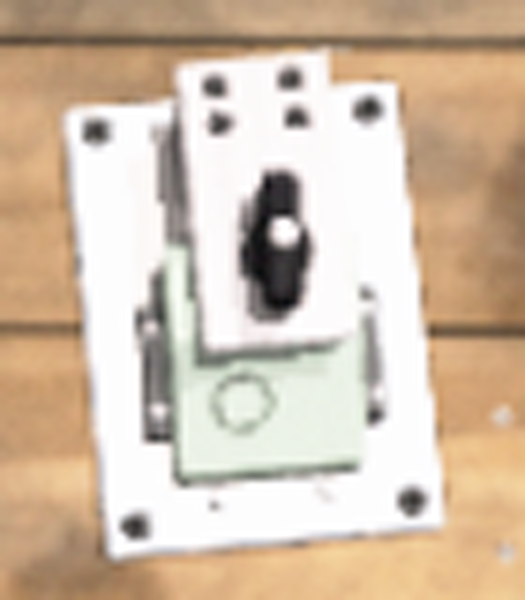

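Panel c1 shows the fixture at top and the rack below, scene view on the left and top view on the right. The knob's white screw end is at crop (204,36) in the scene panel and (285,232) in c2. The ink ring is at (258,187) and (242,402). The probe's grip top is at (233,335) and (630,415). The fat grey tool is the probe and the ball-topped one is the scriber.

```bash
cat > m1.py <<'E'
from h import *
np.set_printoptions(precision=4,suppress=True)
S=snap('scene');T=snap('top')
u=lambda x,y,ox,oy,k:((x+.5)/k-.5+ox,(y+.5)/k-.5+oy)
c2=lambda x,y:u(x,y,315,170,7.5); sf=lambda x,y:u(x,y,264,196,4); sr=lambda x,y:u(x,y-300,217,290,4); tr=lambda x,y:u(x-400,y-300,170,215,5)
def dk(c,uv,r=2.6):  # darkness centroid
    g=c['pixels'].mean(2);x0,y0=map(round,uv);w=3
    p=g[y0-w:y0+w+1,x0-w:x0+w+1];yy,xx=np.mgrid[-w:w+1,-w:w+1]
    m=np.clip(p.max()*.85-p,0,None)*(np.hypot(xx+x0-uv[0],yy+y0-uv[1])<r)
    return (x0+(m*xx).sum()/m.sum(),y0+(m*yy).sum()/m.sum())
def both(n,a,b):
    p,e=tri([ray(S,a),ray(T,b)]);print(n,p,np.round(e,4));return p
both('knobtop',sf(204,36),c2(285,232))
both('ring',sf(258,187),c2(242,402))
both('ball',sr(155,440),tr(513,415))
both('probetop',sr(233,332),tr(630,415))
H=[plane(T,dk(T,c2(*q)),.012) for q in((96,131),(368,109),(136,526),(412,501))]
print('holes top',*H,'centre',np.mean(H,0))
x=(H[0]+H[1]-H[2]-H[3])/2;y=(H[0]+H[2]-H[1]-H[3])/2
print('yaw',np.arctan2(x[1],x[0]),np.arctan2(-y[0],y[1]),np.linalg.norm(x),np.linalg.norm(y))
for a,b in(((57,229),(96,131)),((345,195),(412,501)),((288,285),(136,526))): both('hole',dk(S,sf(*a)),dk(T,c2(*b)))
C=[plane(T,c2(*q),.012) for q in((65,108),(398,84),(110,558),(440,525))];print('corners c',np.mean(C,0))
Q=[plane(T,dk(T,tr(*q)),.062) for q in((486,387),(711,402),(478,470),(705,484))]
print('rack',*Q,'c',np.mean(Q,0));d=Q[0]+Q[2]-Q[1]-Q[3];print('rackyaw',np.arctan2(-d[0],d[1]))
for a,b in(((84,546),(486,387)),((309,430),(711,402)),((162,583),(478,470))): both('rhole',dk(S,sr(*a)),dk(T,tr(*b)))
E
python3 m1.py
```

```text
knobtop [ 0.5965 -0.0512  0.1226] [0.0001 0.0001]
ring [ 0.5607 -0.0444  0.045 ] [0.0002 0.0002]
ball [0.5136 0.3026 0.1094] [0. 0.]
probetop [0.5111 0.2479 0.1249] [0.0002 0.0002]
holes top [0.6582 0.0004 0.012 ] [ 0.6663 -0.0892  0.012 ] [ 0.5265 -0.0121  0.012 ] [ 0.5352 -0.1016  0.012 ] centre [ 0.5965 -0.0506  0.012 ]
yaw 0.09423246038823459 0.09379861707061984 0.13197542780258345 0.08988663785127793
hole [0.6577 0.0004 0.0136] [0. 0.]
hole [ 0.535  -0.1011  0.0146] [0.0002 0.0002]
hole [ 0.5263 -0.012   0.0138] [0.0002 0.0002]
corners c [ 0.5961 -0.0509  0.012 ]
rack [0.5343 0.3275 0.062 ] [0.5278 0.2232 0.062 ] [0.4956 0.3297 0.062 ] [0.4898 0.2257 0.062 ] c [0.5119 0.2765 0.062 ]
rackyaw -0.05938658766203543
rhole [0.5339 0.3269 0.0641] [0. 0.]
rhole [0.5127 0.2183 0.0551] [0.017 0.017]
rhole [0.4956 0.3292 0.0642] [0.0002 0.0002]
```

Everything is consistent: the knob top is at z=0.1226, the plate hole spacing is 132 x 90 mm, the ring is at z≈0.045 and the probe top is at z≈0.125. Next I'll compute the move to above the knob. I'll use tool-x yaw π+0.094, which leaves wrist range for the clockwise turn.

```bash
cat > go.py <<'E'
# usage: go.py x y z yaw tilt  -> rotvec, shift in the tool's axes (tool down, x at yaw, then tilted so fingers lean by tilt about fixture y)
import sys;from h import *
def target(yaw,tilt=0,fy=.094):
    D=np.array([[np.cos(yaw),np.sin(yaw),0],[np.sin(yaw),-np.cos(yaw),0],[0,0,-1]]) # columns x,y,z
    return R.from_rotvec(-tilt*np.array([-np.sin(fy),np.cos(fy),0]))*R.from_matrix(D)
def cur():
    s=robot.read_state();q=s['orientation'];return s,np.array(s['tcp_pos']),R.from_quat([q[1],q[2],q[3],q[0]])
if __name__=='__main__':
    a=list(map(float,sys.argv[1:]));s,p,r=cur();t=target(a[3],a[4] if len(a)>4 else 0)
    print('rot',np.round((r.inv()*t).as_rotvec(),4),'shift',np.round(r.inv().apply(np.array(a[:3])-p),4),'q',np.round(s['qpos'],3),'t',s['t'])
E
python3 go.py .5965 -.051 .2 1.88; python3 go.py .5965 -.051 .2 3.2356
```

```text
rot [-9.0000e-04 -1.0000e-03 -1.4972e+00] shift [ 0.5343 -0.3795  0.0394] q [-1.271  0.124  1.651  0.     1.367 -0.083] t 0.2
rot [-1.0000e-04 -1.8000e-03 -2.8528e+00] shift [ 0.5343 -0.3795  0.0394] q [-1.271  0.124  1.651  0.     1.367 -0.083] t 0.2
```
Stay high: shift z 0 first. 17+ rows travel. Command 1: 12 rows target (0,0,-1.5; .5343,-.3795,0) i.e. goes at most.

Careful with the scale: shifts go in units of 50 mm. That gives: 0.4 m is 8, 0.366 m is 7.32.

```bash
python3 inch.py '{"deltas": [[0, 0, -0.12, 0.6, -0.4, 0, 0.6], [0, 0, -0.25, 1.2, -0.86, 0, 0.6], [0, 0, -0.37, 1.88, -1.34, 0, 0.6], [0, 0, -0.5, 2.56, -1.82, 0, 0.6], [0, 0, -0.62, 3.24, -2.3, 0, 0.6], [0, 0, -0.75, 3.92, -2.78, 0, 0.6], [0, 0, -0.87, 4.6, -3.26, 0, 0.6], [0, 0, -1, 5.28, -3.74, 0, 0.6], [0, 0, -1.12, 5.96, -4.22, 0, 0.6], [0, 0, -1.25, 6.64, -4.7, 0, 0.6], [0, 0, -1.37, 7.32, -5.2, 0, 0.6], [0, 0, -1.5, 8, -5.68, 0, 0.6]]}' 20; python3 go.py .5965 -.051 .18 3.2356
```

```text
t: 1.2
tcp_pos: [0.508, -0.1885, 0.2397]
orientation: [0.0, 0.588, 0.809, 0.0]
contact_force: [0.8, -0.5, 0.1]
grip_width: 0.601
finger_force: 0.0
rot [ 0.0000e+00  3.0000e-04 -1.3517e+00] shift [0.1036 0.1265 0.0597] q [-0.454 -0.117  1.891 -0.     1.367 -0.767] t 1.2
```

To row units: 0.1265 m is 2.53, 0.1036 m is 2.072.

```bash
python3 inch.py '{"deltas": [[0, 0, -0.12, 0.4, 0.5, 0, 0.35], [0, 0, -0.24, 0.8, 1, 0, 0.35], [0, 0, -0.36, 1.2, 1.5, 0, 0.35], [0, 0, -0.48, 1.6, 2, 0.2, 0.35], [0, 0, -0.6, 2.072, 2.53, 0.4, 0.35], [0, 0, -0.72, 2.072, 2.53, 0.6, 0.35], [0, 0, -0.84, 2.072, 2.53, 0.8, 0.35], [0, 0, -0.96, 2.072, 2.53, 1, 0.35], [0, 0, -1.08, 2.072, 2.53, 1.194, 0.35], [0, 0, -1.2, 2.072, 2.53, 1.194, 0.35], [0, 0, -1.32, 2.072, 2.53, 1.194, 0.35], [0, 0, -1.3517, 2.072, 2.53, 1.194, 0.35]]}'; python3 go.py .5965 -.051 .130 3.2356
python3 - <<'E'
from h import *
c=snap('top');s=snap('scene')
f=lambda im,x,y,w,h:cv2.resize(im['pixels'][y:y+h,x:x+w,::-1],(400,400),interpolation=cv2.INTER_CUBIC)
cv2.imwrite('pics/k1.png',np.hstack([f(s,270,160,100,100),f(c,310,160,80,80)]))
E
```

```text
t: 2.2
tcp_pos: [0.5964, -0.0534, 0.1793]
orientation: [-0.001, -0.046, 0.999, 0.0]
contact_force: [0.0, 0.3, 0.8]
grip_width: 0.35
finger_force: 0.0
rot [ 0.0003 -0.0011 -0.0015] shift [-0.0004  0.0024  0.0493] q [-0.179  0.058  1.825 -0.     1.26  -1.842] t 2.2
```

View pics/k1.png

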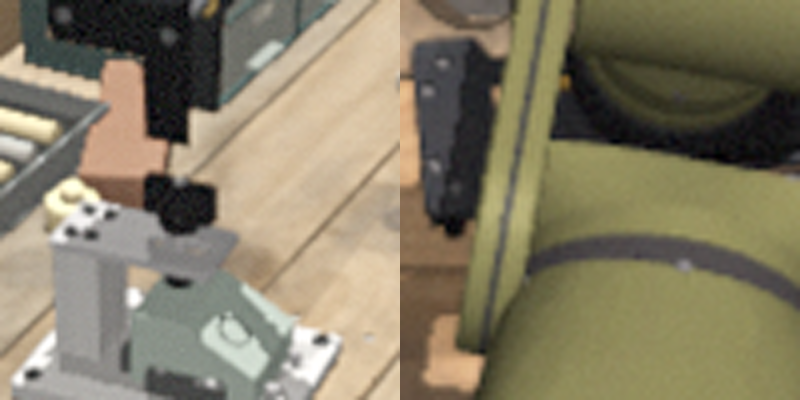

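The scene crop shows the open fingers directly over the knob bar at about (180,200). The top view is hidden by the arm. Descend and grip.

To row units: 0.0495 m is 0.99, 0.04 m is 0.8.

```bash
python3 inch.py '{"deltas": [[0, 0, 0, 0, 0.048, 0.3, 0.35], [0, 0, 0, 0, 0.048, 0.6, 0.35], [0, 0, 0, 0, 0.048, 0.8, 0.35], [0, 0, 0, 0, 0.048, 0.99, 0.35], [0, 0, 0, 0, 0.048, 0.99, 0.35], [0, 0, 0, 0, 0.048, 0.99, 0.1], [0, 0, 0, 0, 0.048, 0.99, 0.0], [0, 0, 0, 0, 0.048, 0.99, 0.0], [0, 0, 0, 0, 0.048, 0.99, 0.0], [0, 0, 0, 0, 0.048, 0.99, 0.0]]}' 35; python3 go.py .5965 -.051 .115 3.2356
```

```text
t: 3.13
tcp_pos: [0.5974, -0.0522, 0.1316]
orientation: [0.001, -0.044, 0.999, -0.001]
contact_force: [1.5, -4.2, -0.0]
grip_width: 0.122
finger_force: 35.0
rot [-0.0027  0.0024 -0.006 ] shift [0.0008 0.0014 0.0166] q [-0.176  0.103  1.861 -0.002  1.174 -1.834] t 3.1333
```

```bash
python3 inch.py '{"deltas": [[0, 0, 0, 0, -0.02, 0.06, 0], [0, 0, 0, 0, -0.02, 0.12, 0], [0, 0, 0, 0, -0.02, 0.18, 0], [0, 0, 0, 0, -0.02, 0.24, 0], [0, 0, 0, 0, -0.02, 0.29, 0], [0, 0, 0, 0, -0.02, 0.31, 0], [0, 0, 0, 0, -0.02, 0.31, 0]]}' 45; python3 go.py .5965 -.051 .1166 3.2356
```

```text
t: 3.72
tcp_pos: [0.5976, -0.0524, 0.1185]
orientation: [0.001, -0.044, 0.999, -0.0]
contact_force: [-5.5, -1.3, 15.9]
grip_width: 0.128
finger_force: 45.0
rot [-0.0007  0.0015 -0.006 ] shift [0.001  0.0015 0.0019] q [-0.177  0.119  1.869 -0.     1.153 -1.835] t 3.7167
```

To row units: 0.001 m is 0.02.

```bash
python3 inch.py '{"deltas": [[0, 0, 0, 0, 0, 0.02, 0], [0, 0, 0, 0, 0, 0.02, 0], [0, 0, 0, 0, 0, 0.02, 0]]}'; python3 inch.py '{"deltas": [[0, 0, 0, 0, 0, 0.02, 0], [0, 0, 0, 0, 0, 0.02, 0], [0, 0, 0, 0, 0, 0.02, 0]]}'; 
```

```text
t: 3.97
tcp_pos: [0.5977, -0.0524, 0.1184]
orientation: [0.001, -0.044, 0.999, -0.0]
contact_force: [-7.4, -1.0, 19.4]
grip_width: 0.121
finger_force: 45.0
t: 4.22
tcp_pos: [0.5977, -0.0524, 0.1183]
orientation: [0.001, -0.044, 0.999, -0.0]
contact_force: [-9.3, -0.7, 23.6]
grip_width: 0.121
finger_force: 45.0
```

```bash
python3 - <<'E'
from h import *
s=snap('scene')
cv2.imwrite('pics/k2.png',cv2.resize(s['pixels'][170:245,270:370,::-1],(800,600),interpolation=cv2.INTER_CUBIC))
E
```

```text
(no output)
```

View pics/k2.png

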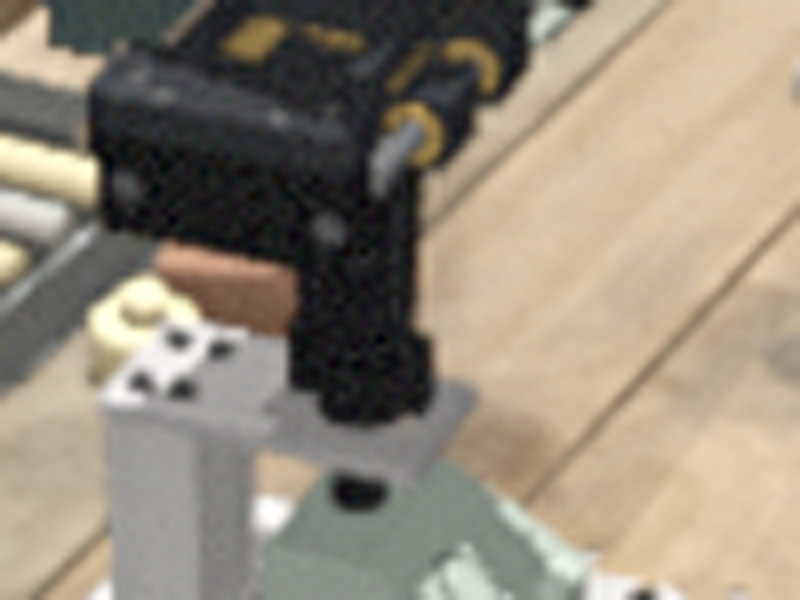

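The crop shows the knob gripped with its bar now close over the arm: its end runs from (430,340) to (432,410). The foot is on the glass at (360,490). I'll compare how far the bar has dropped in pixels.

```bash
python3 - <<'E'
from h import *
s=snap('scene')
# bar end +/-20 mm along fixture x, at bottom
p=proj(s,[[.5965-.02,-.053,z] for z in (.121,.109,.1065,.1055)]);print(p)
a=cv2.imread('pics/scene0.png');b=s['pixels'][:,:,::-1]
# column profiles over the free end of the bar (right end) before and now
for x in (320,321,322,323): 
    print(x,a[203:224,x].mean(1).astype(int),b[203:228,x].mean(1).astype(int))
E
python3 inch.py '{"deltas": [[0, 0, 0, 0, 0, 0, 0]]}'
```

```text
[[323.72231697 207.2572134 ]
 [323.63442531 212.32463782]
 [323.61623795 213.3732364 ]
 [323.60897484 213.79199382]]
320 [166 174 132  60  44  35  29  31  32  22  34  19  40 145 228 240 223 196
 159 134 129] [ 29  33  25  37  26  25  28  31  20  28  24  21  23  34  34  32  35  25
  55 113 129 134 125 128 129]
321 [167 170 136  68  45  40  28  17  32  11   4  22  36 148 224 238 237 235
 190 132 126] [ 40  44  52  48  47  64  71  69  46  25  20  28  32  18  18  28  12  32
  53 120 130 130 131 128 131]
322 [167 169 140  88  43  35  29  15  16  19  26  20  61 170 225 233 235 235
 196 132 155] [124 125 124 121 120 131 139 138  98  37  21  25  33  19  27  27  29  17
  54 112 130 130 128 128 123]
323 [161 163 150 110  60  54  54  50  52  51  52  41 108 197 233 234 233 233
 215 184 201] [172 172 165 165 162 173 175 173 137  79  57  49  49  45  39  37  37  66
  94 122 129 133 128 121 122]
t: 4.4
tcp_pos: [0.5977, -0.0524, 0.1183]
orientation: [0.001, -0.044, 0.999, -0.0]
contact_force: [-9.0, -0.8, 23.3]
grip_width: 0.125
finger_force: 45.0
```

To row units: 0.0015 m is 0.03.

```bash
python3 inch.py '{"deltas": [[0, 0, 0.05, 0.03, 0, 0, 0], [0, 0, 0.1, 0.03, 0, 0, 0], [0, 0, 0.16, 0.03, 0, 0, 0], [0, 0, 0.22, 0.03, 0, 0, 0], [0, 0, 0.28, 0.03, 0, 0, 0], [0, 0, 0.34, 0.03, 0, 0, 0], [0, 0, 0.4, 0.03, 0, 0, 0], [0, 0, 0.4, 0.03, 0, 0, 0]]}'; python3 -c "
from go import *
s,p,r=cur();print(s['ft_torque'],np.arctan2(*r.as_matrix()[[1,0],0]))"
```

```text
t: 5.07
tcp_pos: [0.5975, -0.0525, 0.1184]
orientation: [0.003, 0.156, 0.988, 0.0]
contact_force: [-5.9, 0.4, 19.9]
grip_width: 0.123
finger_force: 45.0
[ 0.07608624  0.89928961 -0.01761939] 2.8275799695262447
```

```bash
python3 inch.py '{"deltas": [[0, 0, 0.1, 0, 0, 0, 0], [0, 0, 0.2, 0, 0, 0, 0], [0, 0, 0.3, 0, 0, 0, 0], [0, 0, 0.4, 0, 0, 0, 0], [0, 0, 0.5, 0, 0, 0, 0], [0, 0, 0.6, 0, 0, 0, 0], [0, 0, 0.7, 0, 0, 0, 0], [0, 0, 0.8, 0, 0, 0, 0], [0, 0, 0.9, 0, 0, 0, 0], [0, 0, 1, 0, 0, 0, 0], [0, 0, 1.08, 0, 0, 0, 0], [0, 0, 1.08, 0, 0, 0, 0]]}'; python3 -c "
from go import *
s,p,r=cur();print(s['ft_torque'],np.arctan2(*r.as_matrix()[[1,0],0]))"
```

```text
t: 6.07
tcp_pos: [0.5975, -0.0526, 0.1184]
orientation: [0.002, 0.642, 0.767, 0.001]
contact_force: [-5.5, -0.1, 20.6]
grip_width: 0.121
finger_force: 45.0
[-0.10038247  0.94139808  0.01175179] 1.7469937812124747
```

To row units: -0.006 m is -0.12, -0.005 m is -0.1.

```bash
python3 inch.py '{"deltas": [[0, 0, 0, 0, 0, -0.02, 0], [0, 0, 0, 0, 0, -0.04, 0], [0, 0, 0, 0, 0, -0.06, 0], [0, 0, 0, 0, 0, -0.08, 0], [0, 0, 0, 0, 0, -0.1, 0], [0, 0, 0, 0, 0, -0.12, 0], [0, 0, 0, 0, 0, -0.12, 0]]}'; python3 inch.py '{"deltas": [[0, 0, 0, 0, 0, -0.02, 0], [0, 0, 0, 0, 0, -0.04, 0], [0, 0, 0, 0, 0, -0.04, 0]]}'; python3 -c "
from go import *
s,p,r=cur();print(s['ft_torque'],np.arctan2(*r.as_matrix()[[1,0],0]))"
```

```text
t: 6.65
tcp_pos: [0.5972, -0.0526, 0.1189]
orientation: [0.003, 0.641, 0.767, 0.002]
contact_force: [7.6, -2.6, -3.0]
grip_width: 0.122
finger_force: 45.0
t: 6.9
tcp_pos: [0.5971, -0.0526, 0.1191]
orientation: [0.003, 0.641, 0.767, 0.002]
contact_force: [12.5, -2.8, -11.3]
grip_width: 0.124
finger_force: 45.0
[-0.60415886 -2.62273905 -0.06290156] 1.7491737683680109
```

To row units: -0.12 m is -2.4, -0.09 m is -1.8.

```bash
python3 inch.py '{"deltas": [[0, 0, 0, 0, 0, 0.04, 0], [0, 0, 0, 0, 0, 0.05, 0], [0, 0, 0, 0, 0, 0.05, 0.1], [0, 0, 0, 0, 0, 0.05, 0.3], [0, 0, 0, 0, 0, 0.05, 0.4], [0, 0, 0, 0, 0, 0.05, 0.4], [0, 0, 0, 0, 0, -0.4, 0.4], [0, 0, 0, 0, 0, -1, 0.4], [0, 0, 0, 0, 0, -1.8, 0.4], [0, 0, 0, 0, 0, -2.4, 0.4], [0, 0, 0, 0, 0, -2.4, 0.4]]}'; python3 go.py .511 .2485 .22 3.08;python3 go.py .511 .2485 .22 -.06
```

```text
t: 7.82
tcp_pos: [0.5979, -0.0524, 0.2489]
orientation: [0.005, 0.641, 0.767, 0.003]
contact_force: [0.8, -0.0, 1.2]
grip_width: 0.401
finger_force: 0.0
rot [ 0.0067  0.0099 -1.3303] shift [ 0.3117 -0.0323  0.0275] q [-1.770e-01  3.000e-03  1.761e+00  1.000e-03  1.366e+00 -3.560e-01] t 7.8167
rot [ 0.0106 -0.0071  1.8097] shift [ 0.3117 -0.0323  0.0275] q [-1.770e-01  3.000e-03  1.761e+00  1.000e-03  1.366e+00 -3.560e-01] t 7.8167
```

To row units: 0.052 m is 1.04, 0.3117 m is 6.234.

```bash
python3 inch.py '{"deltas": [[0, 0, -0.11, 0.52, -0.06, 0, 0.45], [0, 0, -0.22, 1.04, -0.12, 0, 0.45], [0, 0, -0.33, 1.56, -0.18, 0, 0.45], [0, 0, -0.44, 2.08, -0.24, 0, 0.45], [0, 0, -0.55, 2.6, -0.3, 0, 0.45], [0, 0, -0.66, 3.12, -0.36, 0, 0.45], [0, 0, -0.77, 3.64, -0.42, 0, 0.45], [0, 0, -0.88, 4.16, -0.48, 0.2, 0.45], [0, 0, -1, 4.68, -0.54, 0.4, 0.45], [0.006, 0.01, -1.12, 5.2, -0.6, 0.54, 0.45], [0.006, 0.01, -1.23, 5.72, -0.64, 0.54, 0.45], [0.006, 0.01, -1.33, 6.234, -0.646, 0.54, 0.45]]}'; python3 - <<'E'
from h import *
c=snap('top');s=snap('scene')
f=lambda im,x,y,w,h:cv2.resize(im['pixels'][y:y+h,x:x+w,::-1],(400,300),interpolation=cv2.INTER_CUBIC)
cv2.imwrite('pics/r1.png',np.vstack([np.hstack([f(s,264,196,100,75),f(c,305,172,80,60)]),np.hstack([f(s,200,240,120,90),f(c,170,200,80,60)])]))
E
python3 go.py .511 .2485 .106 3.08
```

```text
t: 8.82
tcp_pos: [0.5058, 0.2496, 0.2115]
orientation: [-0.008, 0.028, 1.0, 0.0]
contact_force: [1.6, 0.0, 0.0]
grip_width: 0.45
finger_force: 0.0
rot [ 0.0011 -0.014   0.0045] shift [-0.0066 -0.0025  0.1062] q [ 0.363 -0.038  1.864  0.007  1.328 -1.153] t 8.9167
```

View pics/r1.png

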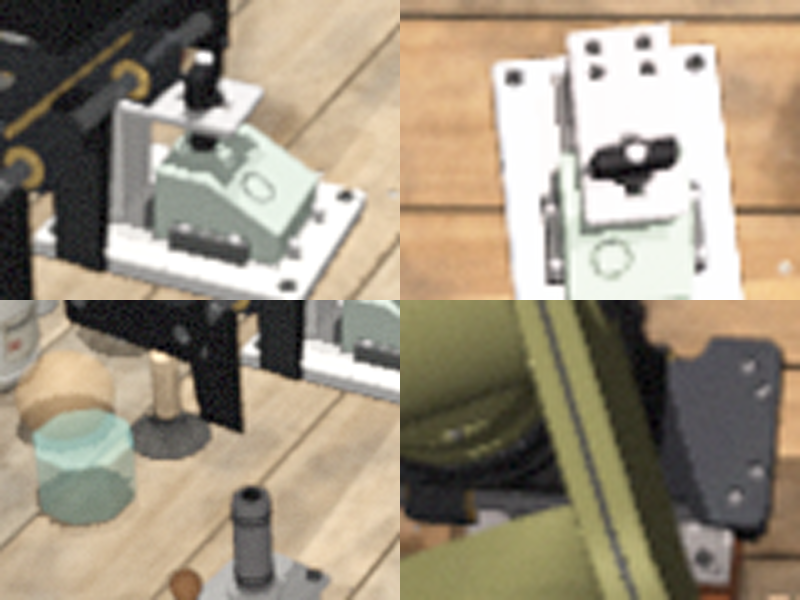

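The knob bar now lies across the arm and sits about 5 px (about 12.5 mm) lower, so it is locked. The ring is unchanged at (258,187) and (612,258), and the probe is upright at (250,540). Next I'll go down to the probe's grip.

```bash
python3 inch.py '{"deltas": [[0, -0.014, 0.0045, -0.132, -0.05, 0, 0.45], [0, -0.014, 0.0045, -0.132, -0.05, 0.4, 0.45], [0, -0.014, 0.0045, -0.132, -0.05, 0.8, 0.45], [0, -0.014, 0.0045, -0.132, -0.05, 1, 0.45], [0, -0.014, 0.0045, -0.132, -0.05, 1, 0.45], [0, -0.014, 0.0045, -0.132, -0.05, 1, 0.45]]}';python3 go.py .511 .2485 .106 3.08
```

```text
t: 9.42
tcp_pos: [0.5137, 0.2449, 0.1632]
orientation: [0.001, 0.034, 0.999, 0.0]
contact_force: [0.7, 0.6, 0.3]
grip_width: 0.453
finger_force: 0.0
rot [ 0.0004  0.0018 -0.0067] shift [0.0031 0.0034 0.0572] q [ 0.351  0.006  1.907 -0.     1.228 -1.152] t 9.4167
```

To row units: 0.057 m is 1.14, 0.04 m is 0.8.

```bash
python3 inch.py '{"deltas": [[0, 0, 0, 0.062, 0.068, 0, 0.45], [0, 0, 0, 0.062, 0.068, 0.4, 0.45], [0, 0, 0, 0.062, 0.068, 0.8, 0.45], [0, 0, 0, 0.062, 0.068, 1.14, 0.45], [0, 0, 0, 0.062, 0.068, 1.14, 0.45], [0, 0, 0, 0.062, 0.068, 1.14, 0.3], [0, 0, 0, 0.062, 0.068, 1.14, 0.1], [0, 0, 0, 0.062, 0.068, 1.14, 0.1], [0, 0, 0, 0.062, 0.068, 1.14, 0.1], [0, 0, 0, 0.062, 0.068, 1.14, 0.1], [0, 0, 0, 0.062, 0.068, 1.14, 0.1]]}' 15;python3 go.py .511 .2485 .186 3.08
```

```text
t: 10.33
tcp_pos: [0.5121, 0.2495, 0.1084]
orientation: [0.003, 0.033, 0.999, 0.001]
contact_force: [0.1, -2.4, 4.2]
grip_width: 0.207
finger_force: 15.0
rot [ 0.0013  0.0055 -0.0049] shift [ 0.0006 -0.001  -0.0776] q [ 3.600e-01  6.400e-02  1.946e+00 -1.000e-03  1.126e+00 -1.144e+00] t 10.3333
```

```bash
python3 inch.py '{"deltas": [[0, 0, 0, 0, 0, 0, 0.1], [0, 0, 0, 0, 0, -0.2, 0.1], [0, 0, 0, 0, 0, -0.5, 0.1], [0, 0, 0, 0, 0, -0.9, 0.1], [0, 0, 0, 0, 0, -1.4, 0.1], [0, 0, 0, 0, 0, -1.8, 0.1], [0, 0, 0, 0, 0, -2, 0.1], [0, 0, 0, 0, 0, -2, 0.1], [0, 0, 0, 0, 0, -2, 0.1]]}' 40;python3 - <<'E'
from h import *
from go import cur
s,p,r=cur();print(p,r.as_matrix().round(4))
for n in('scene','top'):snap(n,n+'3.png')
c=snap('scene');print(proj(c,p+r.apply([0,0,.006+.038+.054])),proj(c,p))
im=cv2.imread('pics/scene3.png');x,y=proj(c,p)[0].astype(int)
print(x,y);cv2.imwrite('pics/p1.png',cv2.resize(im[y-20:y+70,x-60:x+60],(800,600),interpolation=cv2.INTER_CUBIC))
E
```

```text
t: 11.08
tcp_pos: [0.5106, 0.2496, 0.2068]
orientation: [0.002, 0.033, 0.999, 0.001]
contact_force: [-1.0, 0.6, -1.1]
grip_width: 0.204
finger_force: 40.0
[0.51064773 0.24961599 0.20677222] [[-0.9978  0.0665  0.0034]
 [ 0.0665  0.9978  0.0015]
 [-0.0033  0.0017 -1.    ]]
[[274.52056269 306.04274868]] [[272.70162557 256.3449318 ]]
272 256
```

View pics/p1.png

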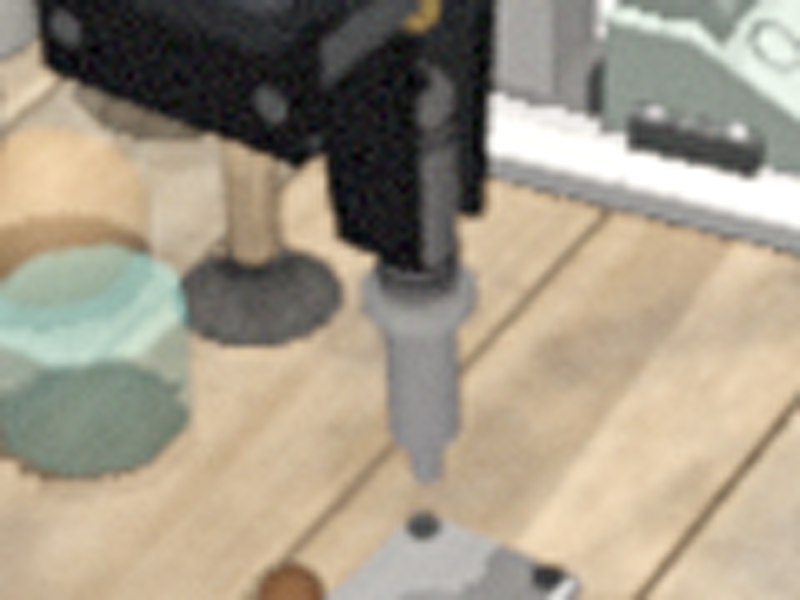

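The probe hangs straight from the jaws, with its tip at crop (427,480), which is pixel (275.6,307.5). That is within 1.5 px of the prediction. The scriber is still in the rack. Next I'll work out the standoff pose square to the bevel.

```bash
cat > pr.py <<'E'
import sys;from go import *
SP=np.array([.5617,-.046,.0435]);TIP=np.array([.0012,0,.1004])
d=float(sys.argv[1]);s,p,r=cur();t=target(np.pi+.094,np.pi/6);n=-t.as_matrix()[:,2]
g=SP+n*d-t.apply(TIP)
tip=p+r.apply(TIP);e=tip-SP
print('goal',g.round(4),'rot',(r.inv()*t).as_rotvec().round(4),'shift',r.inv().apply(g-p).round(4))
print('tip off: along n %.4f, fx %.4f fy %.4f'%(e@n,*(t.as_matrix()[:,:2].T@e)),'F.n %.2f'%(np.array(s['contact_force'])@n),'F',np.round(s['contact_force'],1),'t',s['t'])
E
python3 pr.py .04
```

```text
goal [ 0.4928 -0.0525  0.1657] rot [-0.042  -0.5226 -0.1569] shift [-0.0032 -0.3021  0.039 ]
tip off: along n 0.0652, fx -0.0085 fy 0.2989 F.n -0.57 F [-0.1 -0.3 -0.7] t 11.2333
```

Careful with the scale: shifts go in units of 50 mm. That gives: -0.05 m is -1, -0.3021 m is -6.042.

```bash
python3 inch.py '{"deltas": [[0, 0, 0, 0, -0.4, -0.4, 0.1], [0, -0.05, -0.016, 0, -1, -0.6, 0.1], [0, -0.11, -0.03, 0, -1.6, -0.6, 0.1], [-0.01, -0.17, -0.05, 0, -2.2, -0.6, 0.1], [-0.02, -0.23, -0.07, 0, -2.8, -0.6, 0.1], [-0.02, -0.29, -0.09, 0, -3.4, -0.6, 0.1], [-0.03, -0.35, -0.11, 0, -4, -0.6, 0.1], [-0.03, -0.41, -0.13, 0, -4.6, -0.4, 0.1], [-0.04, -0.47, -0.15, 0, -5.2, 0, 0.1], [-0.042, -0.5226, -0.157, -0.06, -5.7, 0.4, 0.1], [-0.042, -0.5226, -0.157, -0.064, -6.042, 0.6, 0.1], [-0.042, -0.5226, -0.157, -0.064, -6.042, 0.6, 0.1]]}';python3 inch.py '{"deltas": [[0, 0, 0, 0, 0, 0, 0.1], [0, 0, 0, 0, 0, 0, 0.1]]}' >/dev/null; python3 pr.py .012
python3 - <<'E'
from h import *
c=snap('top');s=snap('scene')
f=lambda im,x,y,w,h:cv2.resize(im['pixels'][y:y+h,x:x+w,::-1],(400,300),interpolation=cv2.INTER_CUBIC)
cv2.imwrite('pics/s1.png',np.hstack([f(s,254,170,120,90),f(c,295,172,80,60)]))
E
```

```text
t: 12.23
tcp_pos: [0.4906, -0.054, 0.1705]
orientation: [0.256, -0.043, 0.966, 0.013]
contact_force: [0.2, 1.4, -1.0]
grip_width: 0.201
finger_force: 40.0
goal [ 0.5068 -0.0512  0.1414] rot [ 0.0011  0.0033 -0.0005] shift [ 0.0069 -0.0007  0.0368]
tip off: along n 0.0488, fx -0.0071 fy 0.0007 F.n -0.11 F [-0.7  1.1 -0.5] t 12.4
```

View pics/s1.png

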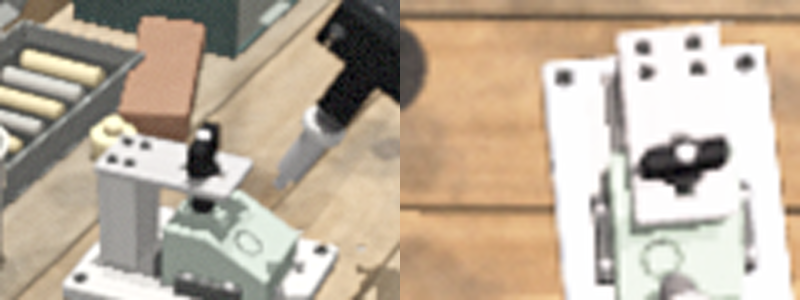

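The scene view shows the probe aimed down the bevel normal, tip near crop (280,185), which is pixel (338,225.5). The ring is at (248,241), pixel (328.4,242). The knob is still locked. I'll close in to 12 mm and compare the predicted and seen tip numerically.

```bash
python3 - <<'E'
from go import *
c=snap('scene');s,p,r=cur();print(proj(c,[p+r.apply([.0012,0,.1004]),[.5617,-.046,.0435],[.5607,-.0444,.045]]))
E
python3 inch.py '{"deltas": [[0.001, 0.003, 0, 0.04, 0, 0.2, 0.1], [0.001, 0.003, 0, 0.08, -0.008, 0.4, 0.1], [0.001, 0.003, 0, 0.138, -0.014, 0.6, 0.1], [0.001, 0.003, 0, 0.138, -0.014, 0.736, 0.1], [0.001, 0.003, 0, 0.138, -0.014, 0.736, 0.1], [0.001, 0.003, 0, 0.138, -0.014, 0.736, 0.1]]}'; python3 pr.py .012
python3 - <<'E'
from go import *
c=snap('scene');tp=snap('top');s,p,r=cur();print(proj(c,p+r.apply([.0012,0,.1004])),proj(tp,[p+r.apply([.0012,0,.1004]),[.5617,-.046,.0435]]))
f=lambda im,x,y,w,h:cv2.resize(im['pixels'][y:y+h,x:x+w,::-1],(400,400),interpolation=cv2.INTER_CUBIC)
cv2.imwrite('pics/s2.png',np.hstack([f(c,300,205,50,50),f(tp,325,200,50,50)]))
E
```

```text
[[336.14121483 225.44674876]
 [327.93314906 242.46262409]
 [328.03006658 242.36268899]]
t: 13.05
tcp_pos: [0.5062, -0.0513, 0.1399]
orientation: [0.258, -0.045, 0.965, 0.013]
contact_force: [-0.1, 0.0, -0.5]
grip_width: 0.205
finger_force: 40.0
goal [ 0.5068 -0.0512  0.1414] rot [ 0.0007 -0.0016 -0.0005] shift [-0.0013  0.0001 -0.0011]
tip off: along n 0.0109, fx 0.0014 fy -0.0000 F.n -0.40 F [-0.1  0.  -0.5] t 13.05
[[330.80737049 238.84543158]] [[348.32217598 224.58839032]
 [347.48856008 222.97356409]]
```

View pics/s2.png

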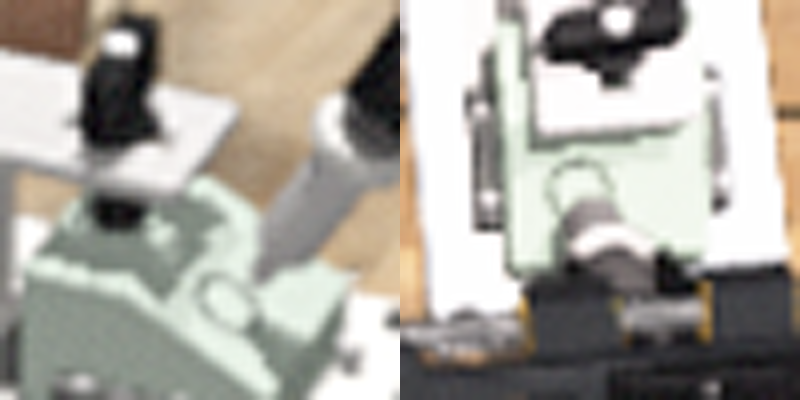

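The left panel shows the tip near (262,280) and the ring centre at (228,300). In the right panel the nose end is near (580,205) and the ring at (580,187). I'll triangulate the tip relative to the ring.

```bash
python3 - <<'E'
from go import *
c=snap('scene');tp=snap('top');s,p,r=cur()
k=lambda x,y,ox,oy:((x+.5)/8-.5+ox,(y+.5)/8-.5+oy)
a,e=tri([ray(c,k(262,280,300,205)),ray(tp,k(180,203,325,200))]);b,e2=tri([ray(c,k(228,300,300,205)),ray(tp,k(180,187,325,200))])
t=target(np.pi+.094,np.pi/6).as_matrix();print(a,e,b,e2,'rel in tool axes',t.T@(a-b),'robot est',t.T@(p+r.apply([.0012,0,.1004])-[.5617,-.046,.0435]))
E
python3 inch.py '{"deltas": [[0, 0, 0, 0, 0, 0.06, 0.1], [0, 0, 0, 0, 0, 0.12, 0.1], [0, 0, 0, 0, 0, 0.16, 0.1], [0, 0, 0, 0, 0, 0.16, 0.1]]}'; python3 pr.py 0
```

```text
[ 0.55299047 -0.04459114  0.05476554] [np.float64(0.0017841312877874824), np.float64(0.001784131287787466)] [ 0.56116263 -0.04491794  0.04537046] [np.float64(0.0002472544446129552), np.float64(0.00024725444461300356)] rel in tool axes [ 0.00232195  0.00109241 -0.01218907] robot est [-0.00035187 -0.00071488 -0.01230833]
t: 13.58
tcp_pos: [0.5104, -0.0512, 0.1337]
orientation: [0.258, -0.045, 0.965, 0.012]
contact_force: [-0.0, 1.2, -1.2]
grip_width: 0.204
finger_force: 40.0
goal [ 0.5128 -0.0506  0.131 ] rot [-0.     -0.0003 -0.0004] shift [-0.0008  0.0003  0.0035]
tip off: along n 0.0035, fx 0.0008 fy -0.0003 F.n -1.04 F [-0.   1.2 -1.2] t 13.5833
```

To row units: -0.0015 m is -0.03, 0.002 m is 0.04.

```bash
python3 inch.py '{"deltas": [[0, 0, 0, -0.02, 0, 0, 0.1], [0, 0, 0, -0.03, 0, 0.02, 0.1], [0, 0, 0, -0.03, 0, 0.04, 0.1], [0, 0, 0, -0.03, 0, 0.04, 0.1]]}'|grep tcp; python3 pr.py 0|tail -1
python3 inch.py '{"deltas": [[0, 0, 0, 0, 0, 0.02, 0.1], [0, 0, 0, 0, 0, 0.02, 0.1], [0, 0, 0, 0, 0, 0.02, 0.1]]}'|grep tcp; python3 pr.py 0|tail -1
python3 inch.py '{"deltas": [[0, 0, 0, 0, 0, 0.02, 0.1], [0, 0, 0, 0, 0, 0.02, 0.1], [0, 0, 0, 0, 0, 0.02, 0.1]]}'|grep tcp; python3 pr.py 0|tail -1;python3 inch.py '{"deltas": [[0, 0, 0, 0, 0, 0, 0.1]]}'|grep force;python3 inch.py '{"deltas": [[0, 0, 0, 0, 0, 0, 0.1]]}'|grep force
```

```text
tcp_pos: [0.5129, -0.051, 0.1332]
tip off: along n 0.0018, fx -0.0012 fy -0.0005 F.n -0.78 F [ 0.1  1.  -0.8] t 13.9167
tcp_pos: [0.5133, -0.051, 0.1324]
tip off: along n 0.0009, fx -0.0012 fy -0.0004 F.n 0.05 F [-0.1 -0.3 -0. ] t 14.1667
tcp_pos: [0.5139, -0.051, 0.1317]
tip off: along n -0.0000, fx -0.0014 fy -0.0005 F.n -0.09 F [-0.   0.2 -0.1] t 14.4167
contact_force: [0.7, -0.4, -0.5]
finger_force: 40.0
contact_force: [0.0, -0.1, -0.8]
finger_force: 40.0
```

```bash
cat > av.py <<'E'
from go import *
t=target(np.pi+.094,np.pi/6);n=-t.as_matrix()[:,2];F=[];Z=[]
for i in range(6):
    robot.camera('top');s,p,r=cur();F.append(np.array(s['contact_force'])@n);Z.append((p+r.apply([.0012,0,.1004])-[.5617,-.046,.0435])@n)
print('F.n %.2f +- %.2f  tip n %.5f t %.2f'%(np.mean(F),np.std(F)/6**.5,np.mean(Z),s['t']))
E
python3 av.py
for i in 1; do :; done
python3 inch.py '{"deltas": [[0, 0, 0, 0, 0, 0.02, 0.1], [0, 0, 0, 0, 0, 0.02, 0.1]]}'>/dev/null; python3 av.py
python3 inch.py '{"deltas": [[0, 0, 0, 0, 0, 0.02, 0.1], [0, 0, 0, 0, 0, 0.02, 0.1]]}'>/dev/null; python3 av.py
python3 inch.py '{"deltas": [[0, 0, 0, 0, 0, 0.02, 0.1], [0, 0, 0, 0, 0, 0.02, 0.1]]}'>/dev/null; python3 av.py
```

```text
F.n 0.07 +- 0.16  tip n -0.00002 t 14.88
F.n 0.99 +- 0.18  tip n -0.00101 t 15.35
F.n 1.42 +- 0.24  tip n -0.00204 t 15.82
F.n 1.76 +- 0.14  tip n -0.00304 t 16.28
```

To row units: 0.0008 m is 0.016.

```bash
python3 inch.py '{"deltas": [[0, 0, 0, 0, 0, 0.016, 0.1], [0, 0, 0, 0, 0, 0.016, 0.1], [0, 0, 0, 0, 0, 0.016, 0.1]]}'; python3 av.py; python3 av.py; python3 pr.py 0
```

```text
t: 16.53
tcp_pos: [0.5158, -0.0508, 0.1283]
orientation: [0.259, -0.045, 0.965, 0.012]
contact_force: [-1.6, -0.7, 1.9]
grip_width: 0.207
finger_force: 40.0
F.n 1.86 +- 0.21  tip n -0.00384 t 16.83
F.n 2.36 +- 0.18  tip n -0.00385 t 17.13
goal [ 0.5128 -0.0506  0.131 ] rot [-0.0004  0.0006 -0.0003] shift [ 0.0012  0.0004 -0.0039]
tip off: along n -0.0038, fx -0.0013 fy -0.0005 F.n 2.82 F [-1.3 -0.7  2.5] t 17.1333
```

```bash
python3 -c "
from plant import robot
print(robot.hand_in())"
```

```text
the job is handed in; nothing more can be done
None
```

I handed the job in at 17 s of the 58 s with the knob pressed, turned about 1.49 rad and locked. The probe is held square to the bevel, its nose about 4 mm in (half way, judged by force and position) and within about 2 mm of the ring's centre.

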